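# Unnest turned doll feet and line them up by size

## Robot

A 6-joint arm with a two-finger parallel gripper is mounted at the origin on the work surface. World frame = base frame: x ahead of the robot, y to its left, z up, the work surface at z = 0. Lengths are in mm, angles in rad, forces in N, time in s.
With the tool pointing down it reaches from about 375 to 825 mm from the base axis. Payload 5.5 kg.
Tool frame: the origin (TCP) lies at the very end of the fingers, on their centre line; the grasp point (between the pads) lies 19 mm behind it; z points along the fingers, x is the direction in which the jaws open and shut, and the axes are right-handed (so a half turn about z gives the same grasp; the last joint's range is limited). The gripper opens to 85 mm and grips with 20 to 120 N. Pads are 22 mm wide; open, the fingers measure 114 mm over their backs; the gripper's body (76 mm by 85 mm) begins 54 mm behind the grasp point. The pads swing forward as they close: fully open they stand 13 mm farther back than shut.
Start: joints at [-1.233, 0.314, -0.047, 1.21, 0, 1.571], TCP at [198.844, -566.088, 231.299] pointing down, gripper open.
Joint ranges: [-2.67, 2.67], [-0.69, 1.73], [-1.03, 1.25], [-2.08, 2.16], [-1.42, 1.45], [-3.14, 3.14]. Speed limits (rad/s): [2.39, 2.39, 3.01, 3.14, 3.14, 3.14].

## Interface

Orientations are given as [roll, pitch, yaw] about the fixed x, y, z axes, in that order (R = Rz(yaw) Ry(pitch) Rx(roll)).
In Python, from rig import ctrl gives the robot as it stands.
- The arm moves only by the shell command python3 -m creep 'ROWS' [FORCE]. ROWS is JSON, a list of rows, each an object with "xyz": the shift along the tool's x, y, z in mm, a list of three; "rotation": the turn, a rotation vector about the tool's x, y, z in degrees, a list of three; "gripper": the opening, from -1 (shut) to 1 (fully open). A call has 1 to 5 rows; each row is the pose to reach, as a shift and turn from the pose measured when the call began, along the tool's axes at that moment; what a row does not reach only later rows make up. A row lasts 1/8 s, in which the tool goes at most 62.5 mm and 10.7 degrees, less where a joint would pass 70% of its speed; a pose out of reach is approached as far as the arm can. A call with a gripper value outside its range is refused whole. The fingers move at their own pace and stop on an object; FORCE is the grip in N (left out, the last holds). Time passes only in rows, so rows that repeat a pose let the fingers close. It gives the time, the measured TCP pose, the force and the opening at its end, in the units of the state.
- ctrl.get_obs(): the state, without advancing time (a new reading comes with each control period).
- ctrl.read_camera(name): name is "scene" or "top" or "wrist"; returns (picture, depth): 480x640x3 uint8, blue, green, red; 480x640 float32, mm along the optical axis (not along the pixel's ray), 0 where there is no reading.
- ctrl.calibration(name): a dict with "intrinsics" (3x3 intrinsics, pixels), "origin" and "orientation" of the camera in the world; the wrist camera has in their place "T_tool_cam" (4x4, takes a point from camera to tool coordinates, whose origin is the TCP and whose axes are the tool frame's). Camera axes: x right, y up, looking along -z (the intrinsics and any distortion apply to the point x, -y, -z); pixel columns grow to the right and rows downward; lengths in mm; the calibration is good to about 2 mm. A picture is of the moment at which its call begins: read the wrist's pose just before it. calibration takes no time and is no camera call.
- ctrl.finish_job(): hands the job in, once; it reports no verdict.
The state is a dict: "time_s": time; "joints": joint angles; "joint_vel": joint speeds; "tau": joint torques, N m; "position": TCP position; "ee_rot": TCP orientation; "contact_force": force on the tool from outside, world axes, zero at the start; "wrist_torque": the same for the moment, N m; "width": finger opening in mm.
Only numpy, scipy, OpenCV 4.12 (cv2) and the standard library are available. Lean on these libraries where they do the work, as an engineer would, in place of code of your own. Each camera call takes 0.05 s, during which the arm holds its last target.

## Task

The four birch doll feet stand nested in two pairs: pull them apart and stand each one upright on its own ring mark on the rail, well centred in the ring, in order of size, with the largest on the mark next to the green crock and the smallest on the mark next to the wooden faceplate. Leave the crock and the faceplate where they are.

Things in the scene. Friction and masses are not known exactly. Their poses are not given: they have to be found in the camera images.
- foot_a_mid (a point): centre, half-way up, of the largest doll foot: a round, straight-sided, open-topped pale birch cup, 66 mm outside diameter, 62 mm tall, walls 4 mm; z axis is its upright axis. Hollow 58 mm wide and 32 mm deep above a solid 30 mm bottom.
- foot_b_mid (a point): centre, half-way up, of the second largest doll foot: a round, straight-sided, open-topped pale birch cup, 55 mm outside diameter, 58 mm tall, walls 4 mm; z axis is its upright axis. Hollow 47 mm wide and 28 mm deep above a solid 30 mm bottom.
- foot_c_mid (a point): centre, half-way up, of the second smallest doll foot: a round, straight-sided, open-topped pale birch cup, 41 mm outside diameter, 54 mm tall, walls 4 mm; z axis is its upright axis. At the start it stands upright and loose inside foot_a or foot_b (either one; foot_d is in the other), on its inner floor 30 mm above the outer foot's underside, so its top 22 mm or more stick out above the outer rim.
- foot_d_mid (a point): centre, half-way up, of the smallest doll foot: a round, straight-sided, open-topped pale birch cup, 29 mm outside diameter, 52 mm tall, walls 4 mm; z axis is its upright axis. At the start it stands upright and loose inside foot_a or foot_b (whichever does not hold foot_c), on its inner floor 30 mm above the outer foot's underside, so its top 20 mm or more stick out above the outer rim.
- mark_1: centre of ring mark 1 of 4: a dark 76 mm circle with a centre dot, flat on the top face of the wooden rail (580 x 90 x 12 mm, lying on the bench). The marks lie in the order 1, 2, 3, 4 at 90 mm spacing along the rail. Origin on the rail's top face, 12 mm above the bench; z up, y along the rail from mark 4 towards mark 1, x across the rail. All four marks are alike.
- mark_2: centre of ring mark 2 of 4: a dark 76 mm circle with a centre dot, flat on the top face of the wooden rail (580 x 90 x 12 mm, lying on the bench). The marks lie in the order 1, 2, 3, 4 at 90 mm spacing along the rail. Origin on the rail's top face, 12 mm above the bench; z up, y along the rail from mark 4 towards mark 1, x across the rail. All four marks are alike.
- mark_3: centre of ring mark 3 of 4: a dark 76 mm circle with a centre dot, flat on the top face of the wooden rail (580 x 90 x 12 mm, lying on the bench). The marks lie in the order 1, 2, 3, 4 at 90 mm spacing along the rail. Origin on the rail's top face, 12 mm above the bench; z up, y along the rail from mark 4 towards mark 1, x across the rail. All four marks are alike.
- mark_4: centre of ring mark 4 of 4: a dark 76 mm circle with a centre dot, flat on the top face of the wooden rail (580 x 90 x 12 mm, lying on the bench). The marks lie in the order 1, 2, 3, 4 at 90 mm spacing along the rail. Origin on the rail's top face, 12 mm above the bench; z up, y along the rail from mark 4 towards mark 1, x across the rail. All four marks are alike.
- crock: chipped green glazed crock, round, 76 mm wide, 75 mm tall, open-topped, loose, standing on one end of the rail, 110 mm beyond the outer mark there (beyond mark 1 or beyond mark 4). Origin at the centre of its underside.
- faceplate: round pear-wood lathe faceplate, 76 mm wide, 18 mm thick, with a dark iron hub 32 mm wide and 12 mm high on top, loose, lying on the other end of the rail, 110 mm beyond the outer mark there. Origin at the centre of its underside.
There are look-alikes about, which are no part of the job. What is shaped like the part that bears foot_a_mid but pink is not meant. Leave any turquoise look-alike of the part that bears foot_d_mid alone.

How it is judged:
By the outcome, as a careful person would: the job done as asked, in the order asked, and still so for the second after the job is handed in, with the robot touching nothing.
It also fails if it takes over 120 s, if anything falls off the work surface, if the arm or the gripper's body presses on something with over 40 N, if the wrist force passes 120 N, or if a joint passes its speed limit or range.

## Working session

There is one attempt and no reset: what is moved stays moved. The work goes in short steps, Python scripts to look and compute and a shell command to move; the robot and the scene stay as the last step left them, time stands still between calls to the robot, and variables do not carry over. Pictures are saved under pics/ and viewed, and the job is handed in when it is done.

```bash
ls; mkdir -p pics
python3 - <<'E'
from rig import ctrl
import cv2,numpy as np
print(ctrl.get_obs())
for n in ["scene","top","wrist"]:
    p,d=ctrl.read_camera(n); cv2.imwrite(f"pics/{n}0.png",p); np.save(f"{n}0.npy",d)
    print(n,ctrl.calibration(n))
E
```

```text
pics
{'time_s': 0.0, 'joints': array([-1.23300695e+00,  3.14203986e-01, -4.80774149e-02,  1.21020325e+00,
        2.56787321e-05,  1.57083387e+00]), 'joint_vel': array([ 1.03260881e-03,  1.46433559e-03,  9.11572607e-05, -2.87976190e-04,
       -1.26921039e-03,  5.24232964e-04]), 'tau': array([ 2.38175271e-03, -5.39600050e+01,  3.39741755e+01,  1.92912068e-02,
       -3.42544195e-05,  1.78518133e-05]), 'position': array([ 198.65746587, -565.54466536,  230.44850823]), 'ee_rot': array([-3.14156704e+00,  1.68832433e-03, -1.23304449e+00]), 'contact_force': array([ 0.55078557,  0.57833185, -0.32372701]), 'wrist_torque': array([-0.01951657,  0.02293671,  0.00401492]), 'width': 85.4476843036197}
scene {'intrinsics': array([[623.55972882,   0.        , 314.38540865],
       [  0.        , 623.55972882, 245.36440418],
       [  0.        ,   0.        ,   1.        ]]), 'origin': array([ 950.15141097, -543.88237987,  863.17963854]), 'orientation': array([0.70681321, 0.0056203 , 0.63432742])}
top {'intrinsics': array([[546.76383958,   0.        , 320.19126164],
       [  0.        , 546.76383958, 236.13453843],
       [  0.        ,   0.        ,   1.        ]]), 'origin': array([ 390.77562022,   19.05362945, 1014.93387616]), 'orientation': array([ 0.15544025, -0.00959741, -1.55947618])}
wrist {'intrinsics': array([[364.55466191,   0.        , 319.2996052 ],
       [  0.        , 364.55466191, 247.35687319],
       [  0.        ,   0.        ,   1.        ]]), 'T_tool_cam': array([[ 9.99999919e-01, -9.22278918e-05,  3.92723192e-04,
        -1.60867718e+00],
       [ 4.09577751e-05, -9.45272679e-01, -3.26281413e-01,
        -8.40889077e+01],
       [ 4.01322751e-04,  3.26281403e-01, -9.45272598e-01,
        -1.44038137e+02],
       [ 0.00000000e+00,  0.00000000e+00,  0.00000000e+00,
         1.00000000e+00]])}
```

View pics/top0.png

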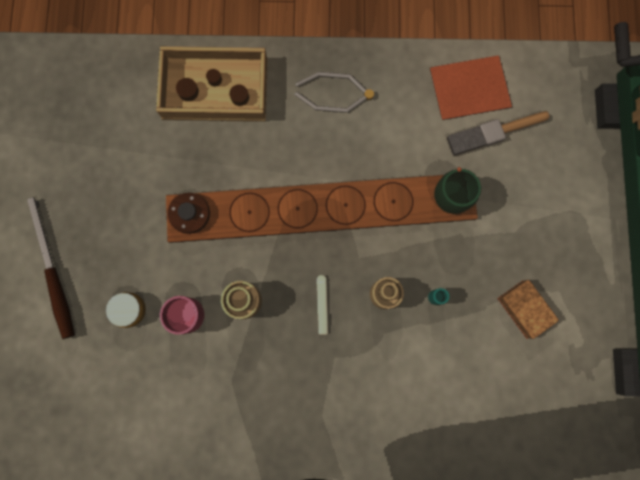

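View pics/scene0.png

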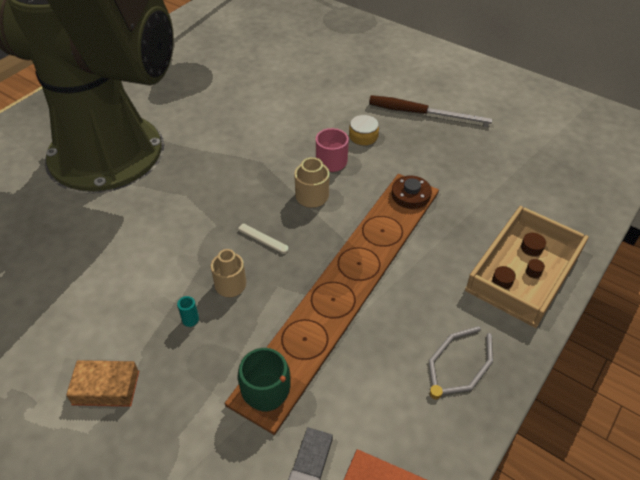

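View pics/wrist0.png

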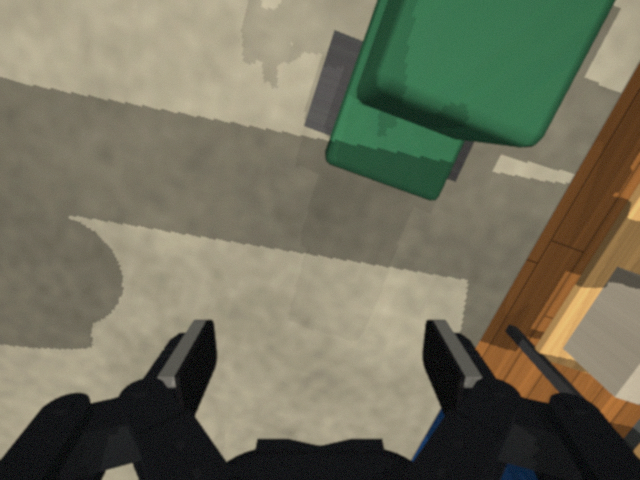

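The top view shows the nested pairs at px (240,299), which is the larger, and (388,292). The marks are at (249,212), (297,208), (345,205) and (393,201). The crock is at (459,190) on the right, the faceplate at (188,212) on the left, and the pink and turquoise look-alikes at (181,315) and (439,297). The largest foot therefore goes on the mark at (393,201).

```bash
cat > h.py <<'E'
from rig import ctrl
import cv2,numpy as np
from scipy.spatial.transform import Rotation as Ro
def campose(n,obs=None):
    c=ctrl.calibration(n)
    if n!="wrist": return np.array(c["intrinsics"]),Ro.from_euler("xyz",c["orientation"]).as_matrix(),np.array(c["origin"])
    T=np.eye(4);T[:3,:3]=Ro.from_euler("xyz",obs["ee_rot"]).as_matrix();T[:3,3]=obs["position"]
    M=T@np.array(c["T_tool_cam"]);return np.array(c["intrinsics"]),M[:3,:3],M[:3,3]
def cast(cp,u,v,z):
    K,R,o=cp
    d=R@np.array([(u-K[0,2])/K[0,0],-(v-K[1,2])/K[1,1],-1.0]);return o+d*(z-o[2])/d[2]
def proj(cp,p):
    K,R,o=cp;q=R.T@(np.asarray(p,float)-o);return np.array([K[0,0]*q[0]/-q[2]+K[0,2],K[1,1]*(-q[1])/-q[2]+K[1,2]])
def pts(cp,d):
    K,R,o=cp;v,u=np.mgrid[:480,:640]
    q=np.stack([(u-K[0,2])/K[0,0]*d,-(v-K[1,2])/K[1,1]*d,-d],-1);return q@R.T+o
E
python3 - <<'E'
from h import *
K=campose("top");d=np.load("top0.npy");P=pts(K,d)
print("bench z",np.median(P[330:400,120:220,2]))
for u,v in [(249,212),(297,208),(345,205),(393,201)]:
    print("mark",cast(K,u,v,12).round(1),P[v,u].round(1))
for n,(u,v) in dict(A=(240,299),B=(388,292),cr=(459,190),fp=(188,212),pink=(181,315),tq=(439,297)).items():
    w=P[v-26:v+27,u-26:u+27].reshape(-1,3);
    for zl,zh in [(5,40),(52,66),(74,95)]:
        s=w[(w[:,2]>zl)&(w[:,2]<zh)]
        if len(s)>20: print(n,zl,len(s),s.mean(0).round(1),((s.min(0)+s.max(0))/2).round(1),np.ptp(s,0).round(1),np.median(s[:,2]).round(1))
im=cv2.imread("pics/top0.png");cv2.imwrite("pics/t1.png",cv2.resize(im[170:340,150:490],None,fx=2.3,fy=2.3,interpolation=cv2.INTER_CUBIC))
E
```

```text
bench z 1.0028584781215955
mark [592.  144.7  12. ] [591.2 144.2  15.7]
mark [600.8  55.2  12. ] [600.1  55.1  15.3]
mark [607.7 -34.6  12. ] [606.9 -34.4  15.6]
mark [ 616.6 -124.8   12. ] [ 615.6 -124.1   16.5]
A 5 359 [424.6 144.9  28.3] [431.7 159.6  22.5] [93.7 90.8 34.9] 30.6
A 52 413 [427.8 150.3  60.1] [427.7 149.4  59. ] [64.1 65.8 13.9] 61.6
A 74 189 [427.7 149.4  83.7] [427.6 148.6  81.5] [40.5 39.7 14.9] 84.2
B 5 340 [ 440.4 -106.1   27.3] [ 447.2 -114.9   22.4] [95.1 96.1 34.7] 30.7
B 52 288 [ 442.7 -108.    58.1] [ 442.1 -107.5   58.9] [52.4 53.9 13.9] 58.4
B 74 124 [ 443.9 -106.8   82.4] [ 444.  -106.5   80.8] [27.3 27.3 12.4] 82.7
cr 5 1041 [ 625.6 -238.6   20.2] [ 640.6 -248.9   22.5] [104.6 103.9  34.9] 20.1
cr 52 191 [ 626.3 -235.    58.9] [ 623.3 -231.8   59.1] [70.9 72.1 13.7] 58.4
cr 74 529 [ 621.5 -229.3   85. ] [ 625.3 -232.4   83.8] [72.8 71.1 19.6] 86.5
fp 5 1970 [580.8 249.4  23.2] [591.2 254.6  22.5] [101.7  94.2  35. ] 28.5
pink 5 913 [399.8 253.8  29.6] [399.7 263.4  22.5] [87.5 94.3 34.8] 30.9
pink 52 359 [399.  253.9  61.2] [399.9 252.9  59. ] [64.8 65.9 13.9] 62.0
tq 5 196 [ 438.5 -203.6   19.2] [ 439.  -210.1   22.5] [95.4 94.4 35. ] 20.6
tq 52 71 [ 438.  -202.2   53.8] [ 438.  -201.8   54.4] [28.  28.1  4.8] 53.7
```

View pics/t1.png

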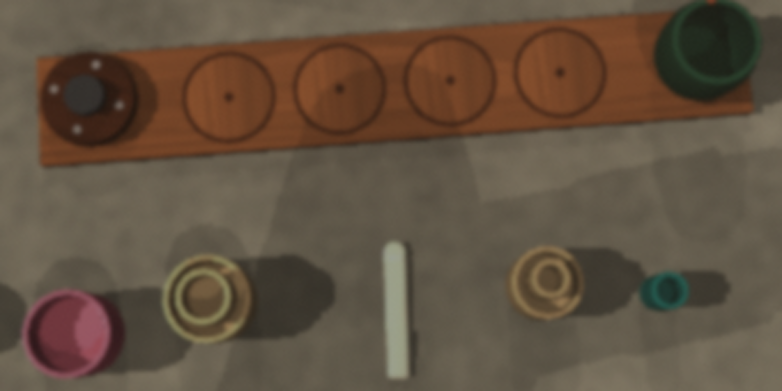

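The pairs are A+C at (428,149), with heights 61.6 and 84.2 and widths 65 and 40, and B+D at (443,-107), with heights 58.4 and 82.7 and widths 53 and 27. All of that matches the given sizes. Next I cross-check the marks and inner feet with the scene camera.

```bash
cat >> h.py <<'E'
def dot(img,u,v,r=9):
    g=cv2.cvtColor(img,cv2.COLOR_BGR2GRAY).astype(float)
    u,v=int(round(u)),int(round(v));w=g[v-r:v+r+1,u-r:u+r+1];b=cv2.GaussianBlur(g,(0,0),6)[v-r:v+r+1,u-r:u+r+1]
    s=np.clip(b-w,0,None);s[s<0.5*s.max()]=0
    n,l=cv2.connectedComponents((s>0).astype(np.uint8));k=l[np.unravel_index(s.argmax(),s.shape)];s[l!=k]=0
    yy,xx=np.mgrid[v-r:v+r+1,u-r:u+r+1];return (s*xx).sum()/s.sum(),(s*yy).sum()/s.sum()
def goto(x,y,z,yaw=None):
    o=ctrl.get_obs();R0=Ro.from_euler("xyz",o["ee_rot"])
    if yaw is None: yaw=o["ee_rot"][2]
    R1=Ro.from_euler("xyz",[np.pi,0,yaw])
    print("at",o["position"].round(1),o["ee_rot"].round(3),"t",round(o["time_s"],2),"w",round(o["width"],1))
    print("xyz",R0.inv().apply(np.array([x,y,z])-o["position"]).round(1).tolist(),"rot",np.degrees((R0.inv()*R1).as_rotvec()).round(1).tolist())
E
python3 - <<'E'
from h import *
it=cv2.imread("pics/top0.png");isc=cv2.imread("pics/scene0.png");K=campose("top");S=campose("scene")
for (u,v),(a,b) in zip([(249,212),(297,208),(345,205),(393,201)],[(382,230),(358,263),(332,299),(304,339)]):
    print(cast(K,*dot(it,u,v,7),12).round(1),cast(S,*dot(isc,a,b,7),12).round(1))
P=pts(S,np.load("scene0.npy"))
for n,(u,v) in dict(A=(312,170),B=(228,262)).items():
    w=P[v-30:v+30,u-30:u+30].reshape(-1,3);s=w[(w[:,2]>74)&(w[:,2]<95)];print(n,((s.min(0)+s.max(0))/2).round(1),np.ptp(s,0).round(1))
goto(443.5,-106.5,200,0.09)
E
```

```text
[592.4 144.7  12. ] [593.8 141.4  12. ]
[600.5  54.9  12. ] [602.4  51.7  12. ]
[608.7 -35.   12. ] [610.2 -38.1  12. ]
[ 616.6 -124.8   12. ] [ 618.3 -127.8   12. ]
A [431.5 145.4  80.4] [41.9 40.9 12.7]
B [ 447.6 -110.1   79.7] [28.7 30.  11.2]
at [ 198.7 -565.7  230.6] [ 3.142e+00  1.000e-03 -1.233e+00] t 0.15 w 85.6
xyz [-352.1, -383.2, 31.1] rot [-0.0, 0.1, -75.8]
```

```bash
python3 -m creep '[{"xyz":[-352,-383,11],"rotation":[0,0,-76],"gripper":1},{"xyz":[-352,-383,11],"rotation":[0,0,-76],"gripper":1},{"xyz":[-352,-383,11],"rotation":[0,0,-76],"gripper":1},{"xyz":[-352,-383,11],"rotation":[0,0,-76],"gripper":1},{"xyz":[-352,-383,11],"rotation":[0,0,-76],"gripper":1}]' 30
python3 -c "
from h import *
goto(443.5,-106.5,220,.09)"
```

```text
time_s: 0.78
position: [346.2, -288.5, 224.5]
ee_rot: [-3.141, 0.0, -0.29]
contact_force: [0.8, -0.9, 0.4]
width: 85.3
at [ 346.2 -288.5  224.5] [-3.141  0.    -0.29 ] t 0.78 w 85.3
xyz [41.3, -202.2, 4.7] rot [-0.1, -0.0, -21.8]
```

```bash
python3 -m creep '[{"xyz":[41,-202,5],"rotation":[0,0,-21.8],"gripper":1},{"xyz":[41,-202,5],"rotation":[0,0,-21.8],"gripper":1},{"xyz":[41,-202,5],"rotation":[0,0,-21.8],"gripper":1},{"xyz":[41,-202,5],"rotation":[0,0,-21.8],"gripper":1},{"xyz":[41,-202,5],"rotation":[0,0,-21.8],"gripper":1}]' 30
python3 - <<'E'
from h import *
goto(443.5,-106.5,140,.09)
o=ctrl.get_obs();p,d=ctrl.read_camera("wrist");cv2.imwrite("pics/w1.png",p);np.save("w1.npy",d)
W=campose("wrist",o);P=pts(W,d)
m=(abs(P[...,0]-445)<60)&(abs(P[...,1]+108)<60)&(d>0)
for lo,hi in [(50,66),(74,95)]:
    s=P[m&(P[...,2]>lo)&(P[...,2]<hi)];print(((s.min(0)+s.max(0))/2).round(1),np.ptp(s,0).round(1),np.median(s[:,2]).round(1))
for q in [(443.5,-106.5,82),(616.6,-124.8,12),(608.7,-35,12)]: print(proj(W,q))
E
```

```text
time_s: 1.4
position: [443.5, -105.2, 219.4]
ee_rot: [-3.141, 0.0, 0.094]
contact_force: [-0.4, 0.8, -0.7]
width: 85.3
at [ 443.5 -105.2  219.4] [-3.141  0.     0.094] t 1.4 w 85.3
xyz [-0.1, 1.4, 79.4] rot [-0.1, 0.0, 0.2]
[ 443.5 -106.1   58. ] [54.1 54.2 15.9] 58.7
[ 444.7 -105.    79.6] [28.5 28.  11.2] 82.9
[319.87265684 235.79461789]
[487.07932735 247.8887098 ]
[502.02462671 157.19104449]
```

View pics/w1.png

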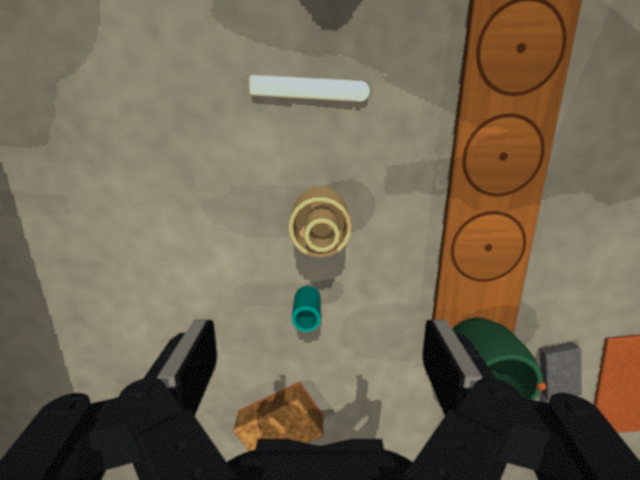

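The wrist view shows D at (321,236), where I predicted (320,236), and the marks at (488,247) and (503,156), within 1 px of the top-camera prediction. The wrist and top cameras agree, so I trust them over the scene camera. Descend onto D.

```bash
python3 -m creep '[{"xyz":[0.4,0.7,60],"rotation":[0,0,0],"gripper":0.2},{"xyz":[0.4,0.7,110],"rotation":[0,0,0],"gripper":0.2},{"xyz":[0.4,0.7,140],"rotation":[0,0,0],"gripper":0.2},{"xyz":[0.4,0.7,140],"rotation":[0,0,0],"gripper":0.2},{"xyz":[0.4,0.7,140],"rotation":[0,0,0],"gripper":0.2}]' 30
python3 - <<'E'
from h import *
goto(444,-105.8,61,.09)
o=ctrl.get_obs();p,d=ctrl.read_camera("wrist");cv2.imwrite("pics/w2.png",p)
E
```

```text
time_s: 2.08
position: [444.0, -107.7, 80.6]
ee_rot: [-3.141, -0.001, 0.091]
contact_force: [-0.5, -0.4, -0.6]
width: 51.7
at [ 444.  -107.7   80.6] [-3.141e+00 -1.000e-03  9.100e-02] t 2.08 w 51.7
xyz [0.2, -1.9, 19.6] rot [-0.0, -0.0, 0.1]
```

View pics/w2.png

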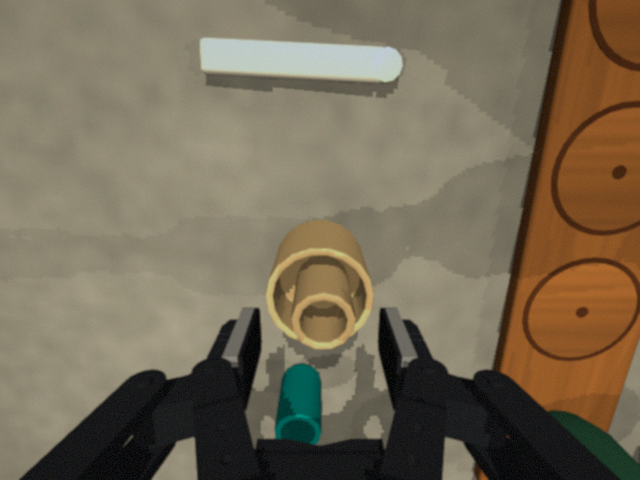

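D at (323,321) sits centred between the jaws. Go down and close.

```bash
python3 -m creep '[{"xyz":[0.2,-1.9,19.5],"rotation":[0,0,0],"gripper":0.0},{"xyz":[0.2,-1.9,19.5],"rotation":[0,0,0],"gripper":-0.1},{"xyz":[0.2,-1.9,19.5],"rotation":[0,0,0],"gripper":-0.2},{"xyz":[0.2,-1.9,19.5],"rotation":[0,0,0],"gripper":-0.5},{"xyz":[0.2,-1.9,19.5],"rotation":[0,0,0],"gripper":-0.6}]' 30
python3 -m creep '[{"xyz":[0,0,0],"rotation":[0,0,0],"gripper":-0.6},{"xyz":[0,0,0],"rotation":[0,0,0],"gripper":-0.6}]' 30
python3 - <<'E'
from h import *
goto(444,-105.8,61,.09)
o=ctrl.get_obs();p,d=ctrl.read_camera("wrist");cv2.imwrite("pics/w3.png",p)
E
```

```text
time_s: 2.75
position: [445.5, -106.0, 62.8]
ee_rot: [3.141, -0.004, 0.091]
contact_force: [-1.4, 0.7, 5.0]
width: 28.3
time_s: 3.0
position: [445.9, -106.1, 63.3]
ee_rot: [3.14, -0.004, 0.091]
contact_force: [-0.7, 0.1, -0.6]
width: 28.0
at [ 445.9 -106.1   63.3] [ 3.14  -0.004  0.091] t 3.0 w 28.0
xyz [-1.8, -0.5, 2.3] rot [0.1, -0.2, 0.1]
```

View pics/w3.png

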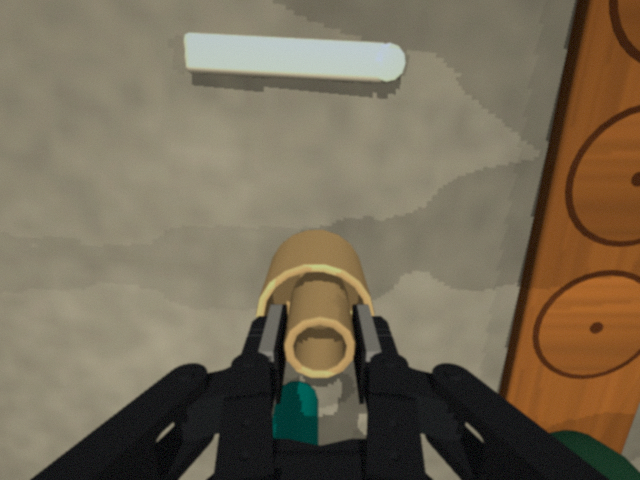

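Gripped at 28 mm. Lift, then check that B stays behind.

```bash
python3 -m creep '[{"xyz":[0,0,-10],"rotation":[0,0,0],"gripper":-0.6},{"xyz":[0,0,-30],"rotation":[0,0,0],"gripper":-0.6},{"xyz":[0,0,-60],"rotation":[0,0,0],"gripper":-0.6},{"xyz":[0,0,-90],"rotation":[0,0,0],"gripper":-0.6},{"xyz":[0,0,-90],"rotation":[0,0,0],"gripper":-0.6}]' 30
python3 - <<'E'
from h import *
o=ctrl.get_obs();p,d=ctrl.read_camera("wrist");cv2.imwrite("pics/w4.png",p);W=campose("wrist",o)
im=cv2.imread("pics/w4.png")
for q in [(592.4,144.7,12),(600.5,54.9,12),(608.7,-35,12),(616.6,-124.8,12)]: print(proj(W,q).round(1))
goto(592.4,144.7,160,.09)
E
```

```text
time_s: 3.68
position: [447.3, -106.5, 155.8]
ee_rot: [3.139, -0.009, 0.091]
contact_force: [0.3, -0.2, -0.3]
width: 28.5
[ 591.1 -139.8]
[559.1  28.1]
[533.9 161. ]
[513.2 268.6]
at [ 446.3 -106.2  154.3] [ 3.14  -0.007  0.091] t 3.73 w 28.1
xyz [168.4, -236.5, -5.0] rot [0.1, -0.4, 0.1]
```

View pics/w4.png

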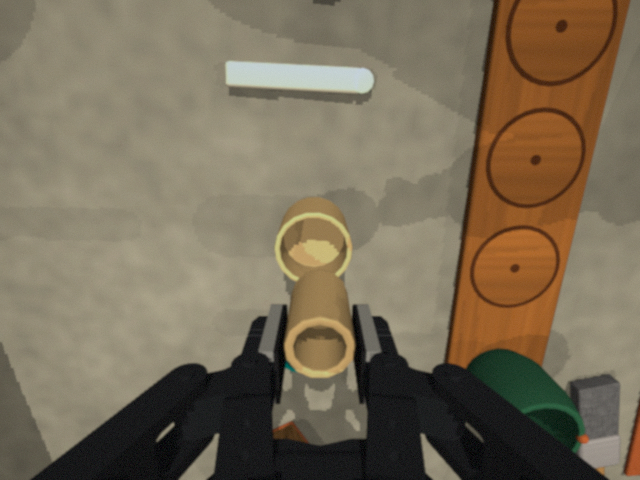

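D came out and B stayed upright at (315,247). Move to the faceplate-end mark, correcting tilt on the way.

```bash
python3 -m creep '[{"xyz":[42,-59,-3],"rotation":[0,-0.2,0],"gripper":-0.6},{"xyz":[84,-118,-5],"rotation":[0,-0.4,0],"gripper":-0.6},{"xyz":[126,-177,-5],"rotation":[0.1,-0.4,0],"gripper":-0.6},{"xyz":[168.4,-236.5,-5],"rotation":[0.1,-0.4,0],"gripper":-0.6},{"xyz":[168.4,-236.5,-5],"rotation":[0.1,-0.4,0],"gripper":-0.6}]' 30
cat >> h.py <<'E'
def held(H,D,name):
    o=ctrl.get_obs();p,d=ctrl.read_camera("wrist");cv2.imwrite(f"pics/{name}.png",p)
    c=np.array(ctrl.calibration("wrist")["T_tool_cam"]);cp=(np.array(ctrl.calibration("wrist")["intrinsics"]),c[:3,:3],c[:3,3])
    P=pts(cp,d)  # tool frame
    m=(d>0)&(abs(P[...,0])<D/2+6)&(abs(P[...,1])<D/2+8)&(P[...,2]>-70)&(P[...,2]<-2)
    hsv=cv2.cvtColor(p,cv2.COLOR_BGR2HSV);m&=(hsv[...,1]>50)&(hsv[...,2]>60)
    s=P[m];zt=np.percentile(s[:,2],3);r=s[s[:,2]<zt+4]
    print("n",len(s),"rim tool z",zt.round(1),"centre",((np.percentile(r,2,axis=0)+np.percentile(r,98,axis=0))/2).round(1),"span",np.ptp(r,0).round(1),"bottom below TCP",(zt+H).round(1))
    return o,p
E
python3 - <<'E'
from h import *
o,p=held(52,29,"w5");W=campose("wrist",o)
for q in [(592.4,144.7,12),(600.5,54.9,12),(608.7,-35,12)]: print(proj(W,q).round(1))
goto(592.4,144.7,100,.09)
E
```

```text
time_s: 4.35
position: [592.6, 147.1, 158.4]
ee_rot: [3.141, 0.002, 0.093]
contact_force: [0.4, -0.4, -1.1]
width: 28.3
n 4374 rim tool z -21.4 centre [ -0.4  -1.2 -24.4] span [32.3 29.2 32.1] bottom below TCP 30.6
[319.7 233.7]
[319.4 328.3]
[319.2 407.7]
at [594.8 150.9 158.3] [-3.139 -0.     0.096] t 4.4 w 28.3
xyz [-2.9, 6.1, 58.3] rot [-0.2, -0.0, 0.3]
```

View pics/w5.png

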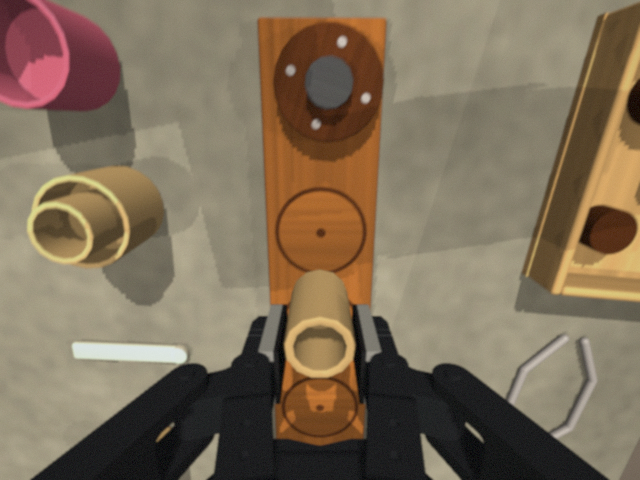

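The mark dot is at (320,233), as predicted (319.7,233.7), so the two agree. Descend near the rail.

```bash
python3 -m creep '[{"xyz":[-2.9,6.5,40],"rotation":[-0.2,0,0.3],"gripper":-0.6},{"xyz":[-2.9,6.5,80],"rotation":[-0.2,0,0.3],"gripper":-0.6},{"xyz":[-2.9,6.5,106],"rotation":[-0.2,0,0.3],"gripper":-0.6},{"xyz":[-2.9,6.5,106],"rotation":[-0.2,0,0.3],"gripper":-0.6},{"xyz":[-2.9,6.5,106],"rotation":[-0.2,0,0.3],"gripper":-0.6}]' 30
python3 - <<'E'
from h import *
goto(592.4,144,45.5,.09)
print(ctrl.get_obs()["contact_force"])
held(52,29,"w6")
E
```

```text
time_s: 5.03
position: [592.7, 144.3, 52.7]
ee_rot: [3.141, -0.0, 0.09]
contact_force: [0.0, 0.4, 0.6]
width: 28.2
at [592.7 144.3  52.7] [ 3.141 -0.     0.09 ] t 5.03 w 28.2
xyz [-0.3, 0.3, 7.2] rot [0.0, -0.0, 0.0]
[0.04061505 0.42756454 0.57854715]
n 4389 rim tool z -21.5 centre [ -0.4  -1.1 -28.7] span [32.5 29.5 51.5] bottom below TCP 30.5
```

View pics/w6.png

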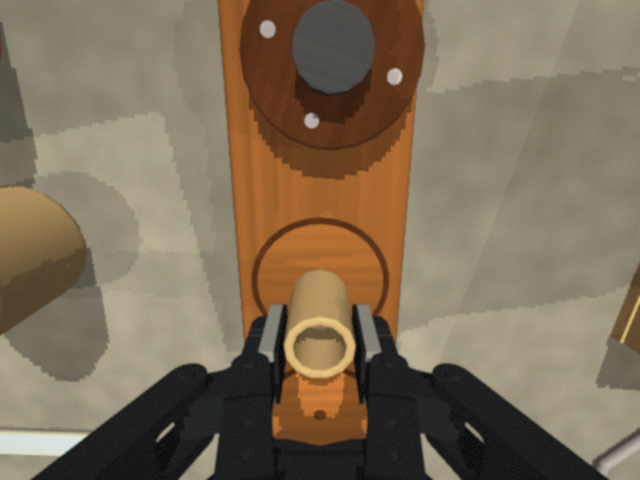

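```bash
python3 -m creep '[{"xyz":[-0.3,0.3,4],"rotation":[0,0,0],"gripper":-0.6},{"xyz":[-0.3,0.3,6.5],"rotation":[0,0,0],"gripper":-0.6},{"xyz":[-0.3,0.3,7.5],"rotation":[0,0,0],"gripper":-0.6},{"xyz":[-0.3,0.3,7.5],"rotation":[0,0,0],"gripper":-0.6}]' 30
python3 -m creep '[{"xyz":[0,0,1],"rotation":[0,0,0],"gripper":-0.6},{"xyz":[0,0,1],"rotation":[0,0,0],"gripper":-0.6}]' 30
```

```text
time_s: 5.58
position: [593.0, 144.2, 45.9]
ee_rot: [3.141, -0.002, 0.09]
contact_force: [-0.1, 0.6, 0.6]
width: 28.3
time_s: 5.82
position: [593.1, 144.2, 44.9]
ee_rot: [3.141, -0.002, 0.09]
contact_force: [-0.6, -0.6, 0.3]
width: 28.5
```

```bash
python3 -m creep '[{"xyz":[-0.5,0,1],"rotation":[0,0,0],"gripper":-0.6},{"xyz":[-0.5,0,1.5],"rotation":[0,0,0],"gripper":-0.6}]' 30
python3 -m creep '[{"xyz":[0,0,1],"rotation":[0,0,0],"gripper":-0.6},{"xyz":[0,0,1],"rotation":[0,0,0],"gripper":-0.6}]' 30
```

```text
time_s: 6.08
position: [593.1, 144.3, 44.9]
ee_rot: [3.141, -0.003, 0.09]
contact_force: [-3.6, -0.7, 13.1]
width: 28.7
time_s: 6.32
position: [593.1, 144.3, 44.8]
ee_rot: [3.141, -0.004, 0.09]
contact_force: [-2.6, -0.4, 8.7]
width: 28.2
```

Contact at 13 N. Release and lift.

```bash
python3 -m creep '[{"xyz":[0,0,-0.5],"rotation":[0,0,0],"gripper":-0.2},{"xyz":[0,0,-0.5],"rotation":[0,0,0],"gripper":0.1},{"xyz":[0,0,-0.5],"rotation":[0,0,0],"gripper":0.3},{"xyz":[0,0,-30],"rotation":[0,0,0],"gripper":0.3},{"xyz":[0,0,-90],"rotation":[0,0,0],"gripper":0.5}]' 30
python3 -m creep '[{"xyz":[0,0,-60],"rotation":[0,0,0],"gripper":1},{"xyz":[0,0,-60],"rotation":[0,0,0],"gripper":1}]' 30
python3 - <<'E'
from h import *
o=ctrl.get_obs();p,d=ctrl.read_camera("wrist");cv2.imwrite("pics/w7.png",p)
W=campose("wrist",o);P=pts(W,d)
m=(abs(P[...,0]-592)<25)&(abs(P[...,1]-145)<25)&(d>0)&(P[...,2]>50);s=P[m];print(((s.min(0)+s.max(0))/2).round(1),np.ptp(s,0).round(1),np.median(s[:,2]))
p,d=ctrl.read_camera("top");cv2.imwrite("pics/t2.png",p);K=campose("top");P=pts(K,d)
def meas(x,y,lo,hi,r=38):
    m=(np.hypot(P[...,0]-x,P[...,1]-y)<r)&(d>0)&(P[...,2]>lo)&(P[...,2]<hi);s=P[m];print(((s.min(0)+s.max(0))/2).round(1),np.ptp(s,0).round(1),len(s))
meas(592,145,55,75,25);meas(444,-106,50,66,40)
goto(444,-106,160,.09)
E
```

```text
time_s: 6.95
position: [590.3, 143.7, 132.8]
ee_rot: [3.14, 0.003, 0.09]
contact_force: [1.1, 0.3, 0.1]
width: 64.0
time_s: 7.2
position: [593.9, 144.6, 198.3]
ee_rot: [-3.141, -0.007, 0.09]
contact_force: [0.2, 0.4, 0.2]
width: 85.5
[592.  148.9 170.5] [ 50.   36.1 241. ] 280.45359196197865Traceback (most recent call last):
  File "<stdin>", line 8, in <module>
  File "<stdin>", line 7, in meas
    return umr_minimum(a, axis, None, out, keepdims, initial, where)
ValueError: zero-size array to reduction operation minimum which has no identity
```

View pics/w7.png

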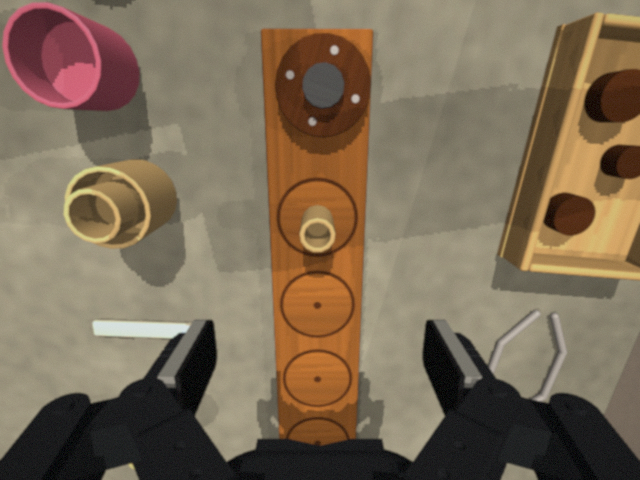

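View pics/t2.png

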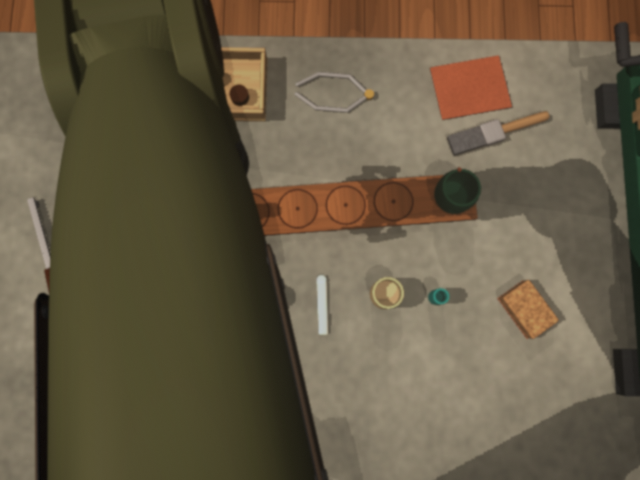

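D stands on its mark at px (317,235) with its ring around (317,217). Now I measure D by wrist and go for B.

```bash
cat >> h.py <<'E'
def cup(P,d,x,y,lo,hi,r=38):
    m=(np.hypot(P[...,0]-x,P[...,1]-y)<r)&(d>0)&(P[...,2]>lo)&(P[...,2]<hi);s=P[m]
    if len(s)<15: print("none");return
    print("cup",((np.percentile(s,1,axis=0)+np.percentile(s,99,axis=0))/2).round(1),np.ptp(s,0).round(1),len(s),"medz",np.median(s[:,2]).round(1))
E
python3 - <<'E'
from h import *
o=ctrl.get_obs();p,d=ctrl.read_camera("wrist");P=pts(campose("wrist",o),d);cup(P,d,592,145,58,75,25)
W=campose("wrist",o)
for u,v in [(317,305),(317,379)]: print(cast(W,*dot(p,u,v,8),12).round(1))
p,d=ctrl.read_camera("top");P=pts(campose("top"),d);cup(P,d,444,-106,50,66,40)
goto(444,-106,150,.09)
E
```

```text
cup [592.6 145.1  62.5] [28.1 28.6  9.3] 605 medz 65.0
[600.4  55.   12. ]
[608.6 -35.2  12. ]
cup [ 442.  -107.9   56.6] [52.4 54.1 13.1] 238 medz 58.2
at [589.5 143.5 191.2] [3.14  0.005 0.09 ] t 7.4 w 85.3
xyz [-167.2, 235.3, 42.4] rot [0.1, 0.3, 0.0]
```

```bash
python3 -m creep '[{"xyz":[-42,59,0],"rotation":[0,0,0],"gripper":1},{"xyz":[-84,118,0],"rotation":[0,0.2,0],"gripper":1},{"xyz":[-126,177,0],"rotation":[0,0.2,0],"gripper":1},{"xyz":[-167,236,20],"rotation":[0.1,0.2,0],"gripper":1},{"xyz":[-167,236,40],"rotation":[0.1,0.2,0],"gripper":1}]' 30
python3 -m creep '[{"xyz":[0,0,0],"rotation":[0,0,0],"gripper":1},{"xyz":[0,0,0],"rotation":[0,0,0],"gripper":1}]' 30
python3 - <<'E'
from h import *
o=ctrl.get_obs();p,d=ctrl.read_camera("wrist");cv2.imwrite("pics/w8.png",p);P=pts(campose("wrist",o),d);cup(P,d,443,-107,50,66,40)
goto(443,-107,35,.09)
E
```

```text
time_s: 8.02
position: [442.6, -108.4, 151.4]
ee_rot: [3.141, 0.002, 0.089]
contact_force: [0.7, -0.4, -0.8]
width: 85.5
time_s: 8.28
position: [442.2, -108.1, 150.8]
ee_rot: [-3.141, 0.003, 0.088]
contact_force: [1.1, 0.2, -0.2]
width: 85.5
cup [ 443.5 -105.8   55.5] [54.2 54.6 11.3] 1785 medz 58.9
at [ 443.1 -107.8  151.3] [-3.141e+00  2.000e-03  8.900e-02] t 8.32 w 85.3
xyz [0.3, -0.8, 116.3] rot [-0.0, 0.1, -0.0]
```

View pics/w8.png

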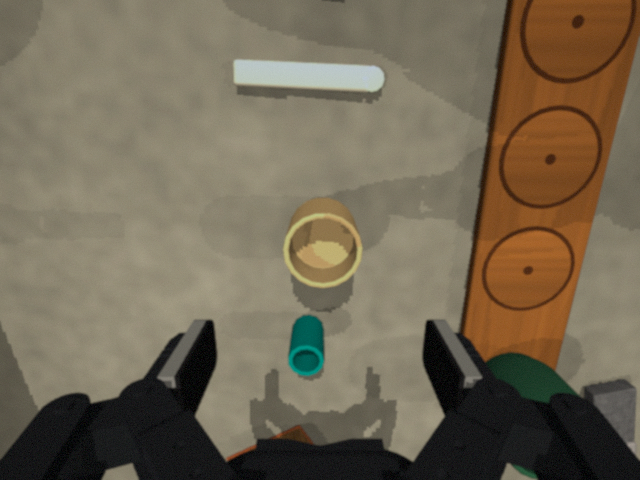

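```bash
python3 -m creep '[{"xyz":[0.3,-1.6,50],"rotation":[0,0,0],"gripper":1},{"xyz":[0.3,-1.6,100],"rotation":[0,0,0],"gripper":1},{"xyz":[0.3,-1.6,125],"rotation":[0,0,0],"gripper":1},{"xyz":[0.3,-1.6,125],"rotation":[0,0,0],"gripper":1},{"xyz":[0.3,-1.6,125],"rotation":[0,0,0],"gripper":0.5}]' 30
python3 -m creep '[{"xyz":[0,0,0],"rotation":[0,0,0],"gripper":0.2},{"xyz":[0,0,0],"rotation":[0,0,0],"gripper":0.1},{"xyz":[0,0,0],"rotation":[0,0,0],"gripper":0.1},{"xyz":[0,0,0],"rotation":[0,0,0],"gripper":0.1}]' 30
```

```text
time_s: 8.95
position: [444.5, -105.8, 27.5]
ee_rot: [3.142, 0.001, 0.091]
contact_force: [-0.4, -0.1, 1.0]
width: 69.8
time_s: 9.45
position: [446.2, -106.0, 28.9]
ee_rot: [3.141, -0.003, 0.091]
contact_force: [-0.6, 1.5, 7.0]
width: 54.2
```

Gripped at 54 mm. Lift, then over to B's mark.

```bash
python3 -m creep '[{"xyz":[0,0,-30],"rotation":[0,0,0],"gripper":0.1},{"xyz":[0,0,-80],"rotation":[0,-0.2,0],"gripper":0.1},{"xyz":[0,0,-110],"rotation":[0,-0.2,0],"gripper":0.1},{"xyz":[0,0,-110],"rotation":[0,-0.2,0],"gripper":0.1}]' 30
python3 -c "
from h import *
goto(608.7,-35.3,130,.09)"
```

```text
time_s: 9.95
position: [448.1, -106.5, 141.7]
ee_rot: [3.139, -0.005, 0.091]
contact_force: [-0.0, 0.0, -1.2]
width: 54.3
at [ 448.1 -106.5  141.7] [ 3.139 -0.005  0.091] t 9.95 w 54.3
xyz [166.4, -56.4, 12.3] rot [0.1, -0.3, 0.0]
```

```bash
python3 -m creep '[{"xyz":[55,-19,0],"rotation":[0.1,-0.3,0],"gripper":0.1},{"xyz":[110,-38,0],"rotation":[0.1,-0.3,0],"gripper":0.1},{"xyz":[166.4,-56.4,12],"rotation":[0.1,-0.3,0],"gripper":0.1},{"xyz":[166.4,-56.4,12],"rotation":[0.1,-0.3,0],"gripper":0.1},{"xyz":[166.4,-56.4,12],"rotation":[0.1,-0.3,0],"gripper":0.1}]' 30
python3 - <<'E'
from h import *
o,p=held(58,55,"w9");W=campose("wrist",o)
for q in [(592.4,144.7,12),(600.5,54.9,12),(608.7,-35,12)]: print(proj(W,q).round(1))
goto(608.7,-35.3,50,.09)
E
```

```text
time_s: 10.58
position: [607.2, -35.3, 128.5]
ee_rot: [3.141, 0.004, 0.091]
contact_force: [0.1, 0.1, -0.8]
width: 54.1
n 16618 rim tool z -30.9 centre [ -0.5  -0.7 -29.3] span [54.8 55.5 15. ] bottom below TCP 27.1
[323.8 -48.3]
[323.1 114.2]
[322.7 242. ]
at [607.1 -35.6 129.3] [3.141e+00 3.000e-03 9.000e-02] t 10.62 w 54.3
xyz [1.9, -0.2, 79.3] rot [0.0, 0.2, 0.0]
```

View pics/w9.png

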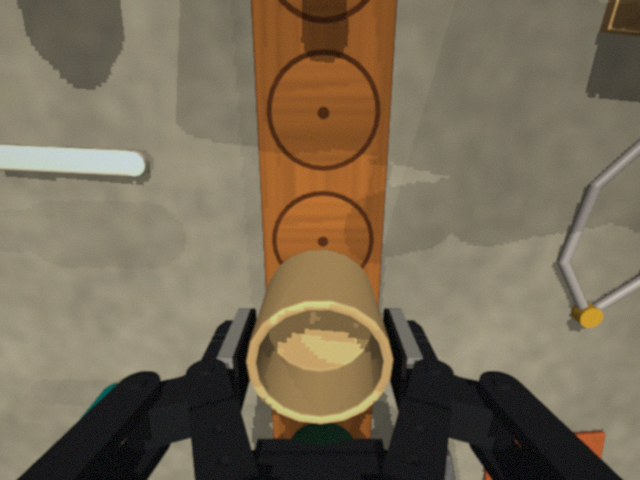

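Mark dot at (323,241) as predicted. Lower.

```bash
python3 -m creep '[{"xyz":[1.9,0.2,40],"rotation":[0,0.2,0],"gripper":0.1},{"xyz":[1.9,0.2,75],"rotation":[0,0.2,0],"gripper":0.1},{"xyz":[1.9,0.2,84],"rotation":[0,0.2,0],"gripper":0.1},{"xyz":[1.9,0.2,84],"rotation":[0,0.2,0],"gripper":0.1},{"xyz":[1.9,0.2,84],"rotation":[0,0.2,0],"gripper":0.1}]' 30
python3 -c "
from h import *
goto(608.7,-35.7,42,.09)"
```

```text
time_s: 11.25
position: [609.9, -36.0, 47.2]
ee_rot: [3.141, -0.003, 0.09]
contact_force: [0.4, 0.7, -0.2]
width: 54.5
at [609.9 -36.   47.2] [ 3.141e+00 -3.000e-03  9.000e-02] t 11.25 w 54.5
xyz [-1.2, -0.5, 5.1] rot [0.0, -0.2, -0.0]
```

```bash
python3 -m creep '[{"xyz":[-1.2,-0.4,3],"rotation":[0,-0.2,0],"gripper":0.1},{"xyz":[-1.2,-0.4,5],"rotation":[0,-0.2,0],"gripper":0.1},{"xyz":[-1.2,-0.4,5],"rotation":[0,-0.2,0],"gripper":0.1}]' 30
python3 -m creep '[{"xyz":[0,0,1],"rotation":[0,0,0],"gripper":0.1},{"xyz":[0,0,1],"rotation":[0,0,0],"gripper":0.1}]' 30
```

```text
time_s: 11.62
position: [608.7, -35.7, 42.2]
ee_rot: [3.141, 0.0, 0.09]
contact_force: [-0.1, -0.4, -1.2]
width: 54.2
time_s: 11.88
position: [608.6, -35.7, 41.1]
ee_rot: [3.141, 0.0, 0.09]
contact_force: [0.7, -1.4, -1.5]
width: 54.5
```

```bash
python3 -m creep '[{"xyz":[0,0,1],"rotation":[0,0,0],"gripper":0.1},{"xyz":[0,0,1],"rotation":[0,0,0],"gripper":0.1}]' 30
python3 -m creep '[{"xyz":[0,0,1],"rotation":[0,0,0],"gripper":0.1},{"xyz":[0,0,1],"rotation":[0,0,0],"gripper":0.1}]' 30
```

```text
time_s: 12.12
position: [608.7, -35.7, 41.0]
ee_rot: [3.141, 0.0, 0.09]
contact_force: [-3.0, -0.1, 7.3]
width: 54.4
time_s: 12.38
position: [608.7, -35.7, 41.0]
ee_rot: [3.141, -0.0, 0.09]
contact_force: [-3.7, 0.8, 6.6]
width: 54.2
```

Contact. Release, lift and look.

```bash
python3 -m creep '[{"xyz":[0,0,-0.5],"rotation":[0,0,0],"gripper":0.5},{"xyz":[0,0,-0.5],"rotation":[0,0,0],"gripper":1},{"xyz":[0,0,-0.5],"rotation":[0,0,0],"gripper":1},{"xyz":[0,0,-30],"rotation":[0,0,0],"gripper":1},{"xyz":[0,0,-90],"rotation":[0,0,0],"gripper":1}]' 30
python3 -m creep '[{"xyz":[0,0,-90],"rotation":[0,0,0],"gripper":1},{"xyz":[0,0,-90],"rotation":[0,0,0],"gripper":1},{"xyz":[0,0,-90],"rotation":[0,0,0],"gripper":1}]' 30
python3 - <<'E'
from h import *
o=ctrl.get_obs();p,d=ctrl.read_camera("wrist");cv2.imwrite("pics/w10.png",p);W=campose("wrist",o);P=pts(W,d)
cup(P,d,608.7,-35,62,80,38);cup(P,d,592.4,144.7,58,75,25)
print(cast(W,*dot(p,*proj(W,(600.5,54.9,12)),8),12).round(1))
goto(428,149.5,160,.09)
E
```

```text
time_s: 13.0
position: [606.2, -35.5, 129.0]
ee_rot: [3.142, 0.006, 0.09]
contact_force: [1.2, -0.4, 0.2]
width: 85.4
time_s: 13.38
position: [608.4, -35.5, 221.5]
ee_rot: [3.141, 0.001, 0.09]
contact_force: [0.5, 0.2, -0.7]
width: 85.7
cup [608.3 -35.4  67.5] [54.2 54.6 11.4] 1159 medz 70.9
cup [594.1 131.6  62.1] [13.6  3.   7.9] 54 medz 61.4
[600.2  56.1  12. ]
at [607.2 -35.4 219.3] [3.141 0.004 0.09 ] t 13.43 w 85.4
xyz [-161.6, -200.3, 60.0] rot [0.0, 0.3, 0.0]
```

View pics/w10.png

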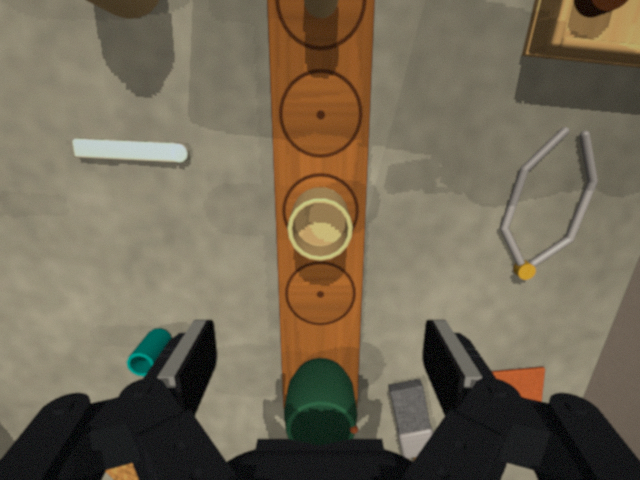

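B stands at (608.3,-35.4), against its mark at (608.7,-35.0). Next is C, still in A.

```bash
python3 -m creep '[{"xyz":[-40,-50,10],"rotation":[0,0.2,0],"gripper":1},{"xyz":[-80,-100,20],"rotation":[0,0.2,0],"gripper":1},{"xyz":[-121,-150,30],"rotation":[0,0.2,0],"gripper":0.8},{"xyz":[-161.6,-200.3,50],"rotation":[0,0.2,0],"gripper":0.6},{"xyz":[-161.6,-200.3,60],"rotation":[0,0.2,0],"gripper":0.5}]' 30
python3 -m creep '[{"xyz":[0,0,0],"rotation":[0,0,0],"gripper":0.5},{"xyz":[0,0,0],"rotation":[0,0,0],"gripper":0.5}]' 30
python3 - <<'E'
from h import *
o=ctrl.get_obs();p,d=ctrl.read_camera("wrist");cv2.imwrite("pics/w11.png",p);W=campose("wrist",o);P=pts(W,d)
cup(P,d,428,149,50,68,42);cup(P,d,428,149,76,95,30)
goto(428,149.5,80,.09)
E
```

```text
time_s: 14.05
position: [423.8, 150.6, 157.4]
ee_rot: [3.141, 0.005, 0.094]
contact_force: [-0.4, 1.0, 0.1]
width: 63.6
time_s: 14.3
position: [424.2, 149.9, 156.9]
ee_rot: [3.14, 0.006, 0.093]
contact_force: [-0.6, 0.2, -0.1]
width: 64.0
cup [427.9 152.   58.8] [65.2 65.4 18. ] 3619 medz 60.8
cup [428.5 151.5  81.5] [40.3 40.5 11.6] 1523 medz 84.8
at [424.8 149.9 157.4] [3.14  0.005 0.092] t 14.35 w 64.1
xyz [3.6, 0.6, 77.3] rot [0.1, 0.3, 0.1]
```

View pics/w11.png

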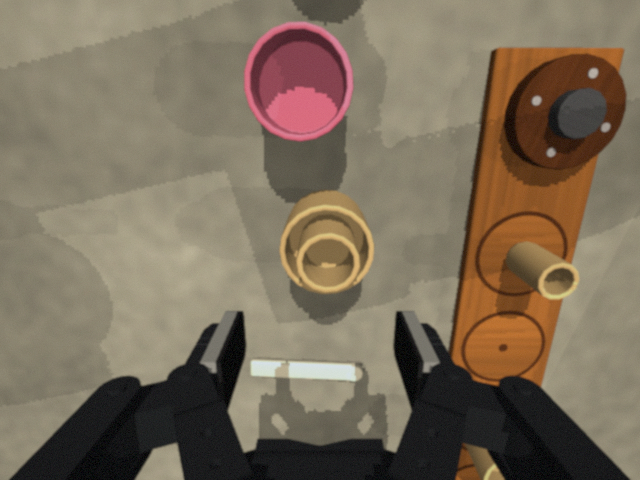

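```bash
python3 -m creep '[{"xyz":[4,-0.5,45],"rotation":[0.1,0.3,0],"gripper":0.5},{"xyz":[4,-0.5,80],"rotation":[0.1,0.3,0],"gripper":0.5},{"xyz":[4,-0.5,90],"rotation":[0.1,0.3,0],"gripper":0.5},{"xyz":[4,-0.5,91],"rotation":[0.1,0.3,0],"gripper":0.4},{"xyz":[4,-0.5,91],"rotation":[0.1,0.3,0],"gripper":0.3}]' 30
python3 -m creep '[{"xyz":[0,0,0],"rotation":[0,0,0],"gripper":0},{"xyz":[0,0,0],"rotation":[0,0,0],"gripper":-0.3},{"xyz":[0,0,0],"rotation":[0,0,0],"gripper":-0.3},{"xyz":[0,0,0],"rotation":[0,0,0],"gripper":-0.3}]' 30
python3 - <<'E'
from h import *
held(54,41,"w12")
E
```

```text
time_s: 14.98
position: [429.6, 150.8, 67.6]
ee_rot: [-3.141, -0.002, 0.092]
contact_force: [-1.3, -0.1, 0.3]
width: 55.3
time_s: 15.48
position: [430.7, 151.2, 69.0]
ee_rot: [-3.14, -0.005, 0.092]
contact_force: [-1.6, -1.4, 5.9]
width: 40.1
n 5309 rim tool z -17.5 centre [ -0.6  -0.5 -15.8] span [41.1 41.  27.2] bottom below TCP 36.5
```

View pics/w12.png

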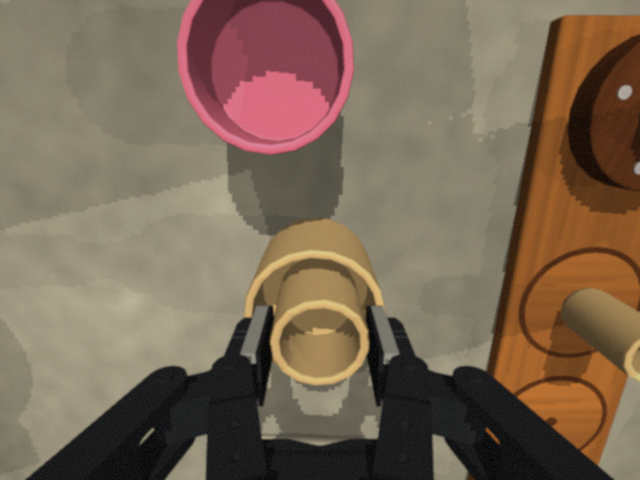

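C is gripped at (320,343). Lift.

```bash
python3 -m creep '[{"xyz":[0,0,-10],"rotation":[0,0,0],"gripper":-0.3},{"xyz":[0,0,-30],"rotation":[0,0,0],"gripper":-0.3},{"xyz":[0,0,-60],"rotation":[0,-0.2,0],"gripper":-0.3},{"xyz":[0,0,-90],"rotation":[0,-0.2,0],"gripper":-0.3},{"xyz":[0,0,-90],"rotation":[0,-0.2,0],"gripper":-0.3}]' 30
python3 - <<'E'
from h import *
held(54,41,"w13")
goto(600.5,54.6,150,.09)
E
```

```text
time_s: 16.15
position: [432.4, 151.8, 162.0]
ee_rot: [-3.139, -0.006, 0.092]
contact_force: [1.0, -0.3, -0.6]
width: 40.1
n 5271 rim tool z -17.5 centre [ -0.2  -0.6 -15.8] span [41.4 41.9 27.2] bottom below TCP 36.5
at [431.4 151.5 160.5] [-3.139 -0.004  0.092] t 16.2 w 40.0
xyz [159.4, 112.0, 10.9] rot [-0.1, -0.2, 0.1]
```

View pics/w13.png

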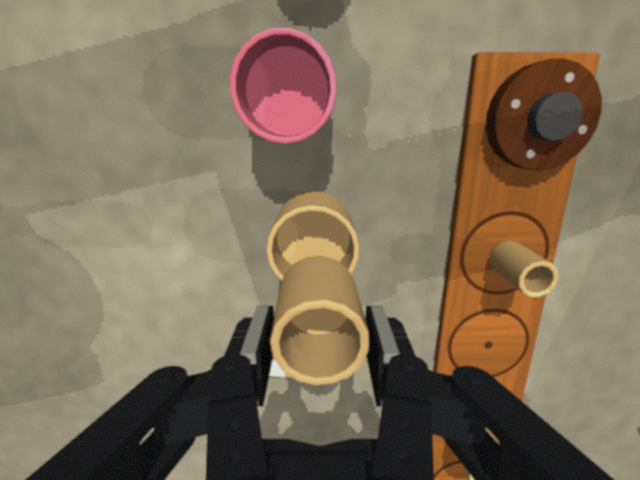

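```bash
python3 -m creep '[{"xyz":[50,35,0],"rotation":[0,-0.2,0],"gripper":-0.3},{"xyz":[105,73,0],"rotation":[-0.1,-0.2,0],"gripper":-0.3},{"xyz":[159.4,112.1,5],"rotation":[-0.1,-0.2,0.1],"gripper":-0.3},{"xyz":[159.4,112.1,11],"rotation":[-0.1,-0.2,0.1],"gripper":-0.3},{"xyz":[159.4,112.1,11],"rotation":[-0.1,-0.2,0.1],"gripper":-0.3}]' 30
python3 - <<'E'
from h import *
o,p=held(54,41,"w14");W=campose("wrist",o)
for q in [(592.4,144.7,12),(600.5,54.9,12)]: print(proj(W,q).round(1))
goto(600.5,54.4,58,.09)
E
```

```text
time_s: 16.82
position: [599.1, 54.1, 147.8]
ee_rot: [-3.141, 0.003, 0.089]
contact_force: [-0.9, 0.2, -0.9]
width: 40.1
n 5299 rim tool z -17.5 centre [ -0.7  -0.6 -15.9] span [41.5 41.4 27.1] bottom below TCP 36.5
[322.6 114.4]
[322.3 234.1]
at [598.7  54.7 148.5] [-3.141e+00  3.000e-03  9.000e-02] t 16.88 w 40.3
xyz [2.0, 0.6, 90.5] rot [-0.1, 0.2, 0.0]
```

View pics/w14.png

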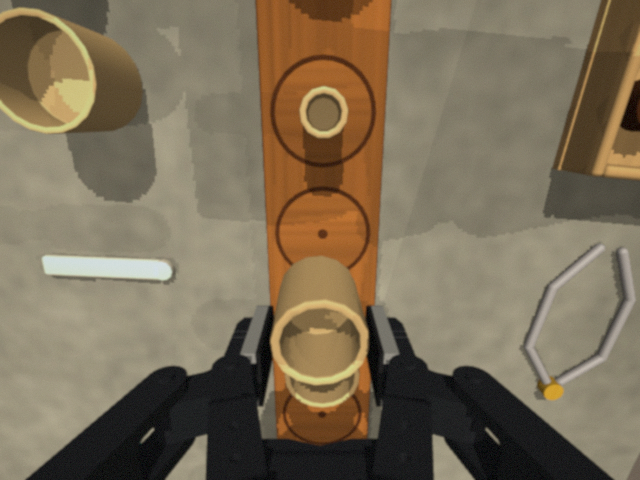

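The mark dot at (322,234) is as predicted. D at (323,112) sits centred in its ring. Lower C.

```bash
python3 -m creep '[{"xyz":[2,0.5,40],"rotation":[0,0.2,0],"gripper":-0.3},{"xyz":[2,0.5,75],"rotation":[0,0.2,0],"gripper":-0.3},{"xyz":[2,0.5,91],"rotation":[0,0.2,0],"gripper":-0.3},{"xyz":[2,0.5,91],"rotation":[0,0.2,0],"gripper":-0.3},{"xyz":[2,0.5,91],"rotation":[0,0.2,0],"gripper":-0.3}]' 30
python3 -c "
from h import *
goto(600.5,54.4,53,.09)"
```

```text
time_s: 17.5
position: [601.4, 54.9, 59.1]
ee_rot: [-3.141, -0.003, 0.091]
contact_force: [-0.0, 0.2, -0.0]
width: 39.8
at [601.4  54.9  59.1] [-3.141e+00 -3.000e-03  9.100e-02] t 17.5 w 39.8
xyz [-1.0, 0.4, 6.1] rot [-0.1, -0.2, 0.1]
```

```bash
python3 -m creep '[{"xyz":[-1,0.4,4],"rotation":[0,-0.2,0],"gripper":-0.3},{"xyz":[-1,0.4,6],"rotation":[0,-0.2,0],"gripper":-0.3},{"xyz":[-1,0.4,6],"rotation":[0,-0.2,0],"gripper":-0.3}]' 30
python3 -m creep '[{"xyz":[0,0,1],"rotation":[0,0,0],"gripper":-0.3},{"xyz":[0,0,1],"rotation":[0,0,0],"gripper":-0.3}]' 30
python3 -m creep '[{"xyz":[0,0,1],"rotation":[0,0,0],"gripper":-0.3},{"xyz":[0,0,1],"rotation":[0,0,0],"gripper":-0.3}]' 30
```

```text
time_s: 17.88
position: [600.5, 54.4, 53.2]
ee_rot: [-3.141, 0.0, 0.091]
contact_force: [-0.0, -0.3, -0.8]
width: 40.3
time_s: 18.12
position: [600.4, 54.3, 52.1]
ee_rot: [-3.141, 0.001, 0.091]
contact_force: [-0.1, 0.7, -1.5]
width: 40.0
time_s: 18.38
position: [600.5, 54.3, 51.2]
ee_rot: [-3.141, 0.0, 0.091]
contact_force: [-0.2, -0.2, 0.9]
width: 40.0
```

```bash
python3 -m creep '[{"xyz":[0,0,1],"rotation":[0,0,0],"gripper":-0.3},{"xyz":[0,0,1],"rotation":[0,0,0],"gripper":-0.3}]' 30
python3 -m creep '[{"xyz":[0,0,1],"rotation":[0,0,0],"gripper":-0.3},{"xyz":[0,0,1],"rotation":[0,0,0],"gripper":-0.3}]' 30
```

```text
time_s: 18.62
position: [600.5, 54.4, 51.1]
ee_rot: [-3.141, 0.0, 0.091]
contact_force: [-2.9, -0.6, 7.1]
width: 39.7
time_s: 18.88
position: [600.6, 54.4, 51.1]
ee_rot: [-3.141, -0.0, 0.091]
contact_force: [-3.3, -0.0, 9.3]
width: 39.9
```

```bash
python3 -m creep '[{"xyz":[0,0,-0.5],"rotation":[0,0,0],"gripper":0.2},{"xyz":[0,0,-0.5],"rotation":[0,0,0],"gripper":0.6},{"xyz":[0,0,-0.5],"rotation":[0,0,0],"gripper":0.7},{"xyz":[0,0,-30],"rotation":[0,0,0],"gripper":0.8},{"xyz":[0,0,-90],"rotation":[0,0,0],"gripper":1}]' 30
python3 -m creep '[{"xyz":[0,0,-60],"rotation":[0,0,0],"gripper":1},{"xyz":[0,0,-60],"rotation":[0,0,0],"gripper":1},{"xyz":[0,0,-60],"rotation":[0,0,0],"gripper":1}]' 30
python3 - <<'E'
from h import *
o=ctrl.get_obs();p,d=ctrl.read_camera("wrist");cv2.imwrite("pics/w15.png",p);W=campose("wrist",o);P=pts(W,d)
cup(P,d,600.5,55,58,78,32);cup(P,d,592.4,144.7,58,75,25);cup(P,d,608.5,-35,60,78,38)
goto(428,151,150,.09)
E
```

```text
time_s: 19.5
position: [598.1, 54.0, 139.1]
ee_rot: [-3.141, 0.006, 0.091]
contact_force: [0.5, -0.7, 1.2]
width: 85.6
time_s: 19.88
position: [598.3, 54.0, 198.8]
ee_rot: [-3.141, 0.006, 0.091]
contact_force: [0.5, 0.0, -0.8]
width: 85.2
cup [599.   54.7  63.6] [40.3 40.7 11.9] 947 medz 66.9
cup [592.7 144.8  63.3] [28.2 27.9  9.3] 647 medz 65.2
cup [608.2 -35.2  66.5] [54.3 55.  13.2] 1461 medz 70.0
at [597.6  53.9 197.8] [-3.141  0.008  0.091] t 19.93 w 85.4
xyz [-159.8, -112.0, 49.2] rot [-0.1, 0.4, 0.0]
```

View pics/w15.png

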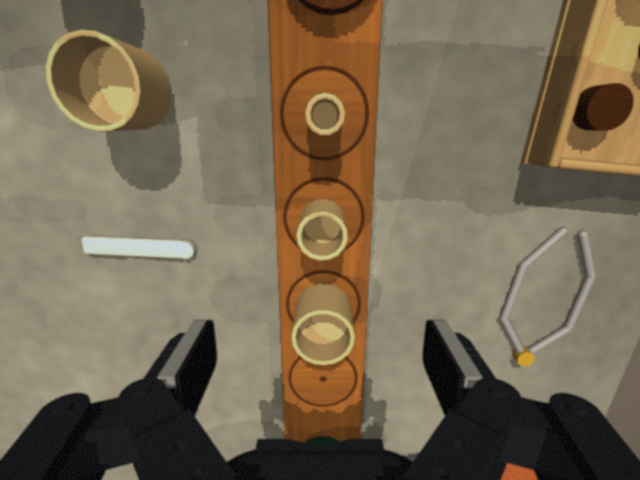

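C, D and B are all upright and centred within about 1.5 mm. Now A.

```bash
python3 -m creep '[{"xyz":[-40,-28,5],"rotation":[0,0.2,0],"gripper":1},{"xyz":[-90,-63,15],"rotation":[0,0.4,0],"gripper":1},{"xyz":[-135,-95,30],"rotation":[0,0.4,0],"gripper":1},{"xyz":[-159.8,-112,45],"rotation":[0,0.4,0],"gripper":1},{"xyz":[-159.8,-112,49],"rotation":[0,0.4,0],"gripper":1}]' 30
python3 -m creep '[{"xyz":[0,0,0],"rotation":[0,0,0],"gripper":1},{"xyz":[0,0,0],"rotation":[0,0,0],"gripper":1}]' 30
python3 - <<'E'
from h import *
o=ctrl.get_obs();p,d=ctrl.read_camera("wrist");cv2.imwrite("pics/w16.png",p);W=campose("wrist",o);P=pts(W,d)
cup(P,d,428,150,50,68,42)
goto(428,151,28,.09)
E
```

```text
time_s: 20.55
position: [424.2, 151.0, 147.7]
ee_rot: [3.141, 0.006, 0.093]
contact_force: [1.6, -0.9, 0.8]
width: 85.4
time_s: 20.8
position: [424.8, 150.6, 147.4]
ee_rot: [3.141, 0.006, 0.092]
contact_force: [0.1, -0.0, -0.1]
width: 85.4
cup [427.9 151.8  57.5] [65.3 65.8 15. ] 2657 medz 62.6
at [425.1 150.6 147.7] [3.141 0.006 0.092] t 20.85 w 85.7
xyz [3.7, -0.1, 119.7] rot [0.0, 0.3, 0.1]
```

View pics/w16.png

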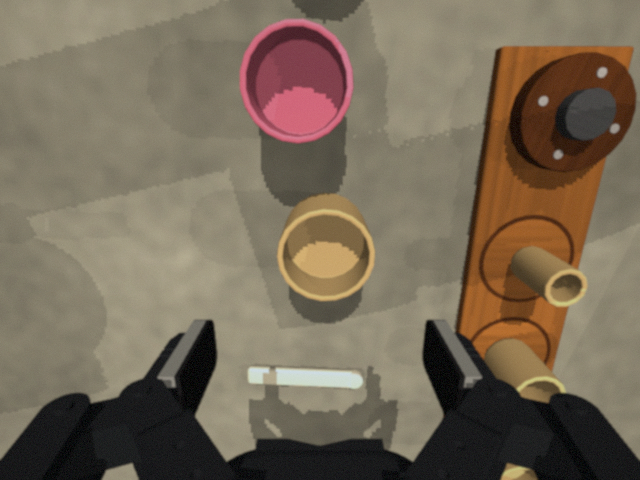

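```bash
python3 -m creep '[{"xyz":[3.6,-0.3,45],"rotation":[0,0.3,0],"gripper":1},{"xyz":[3.6,-0.3,75],"rotation":[0,0.3,0],"gripper":1},{"xyz":[3.6,-0.3,105],"rotation":[0,0.3,0],"gripper":1},{"xyz":[3.6,-0.3,120],"rotation":[0,0.3,0],"gripper":1},{"xyz":[3.6,-0.3,120],"rotation":[0,0.3,0],"gripper":1}]' 30
python3 -m creep '[{"xyz":[-1,0,0],"rotation":[0,0,0],"gripper":0.7},{"xyz":[-1,0,0],"rotation":[0,0,0],"gripper":0.4},{"xyz":[-1,0,0],"rotation":[0,0,0],"gripper":0.35},{"xyz":[-1,0,0],"rotation":[0,0,0],"gripper":0.35}]' 30
```

```text
time_s: 21.48
position: [427.6, 150.7, 27.1]
ee_rot: [3.141, 0.002, 0.092]
contact_force: [0.8, -0.1, 0.3]
width: 85.8
time_s: 21.98
position: [427.6, 150.9, 28.5]
ee_rot: [3.141, 0.0, 0.092]
contact_force: [-1.0, -0.9, 4.8]
width: 66.5
```

```bash
python3 -m creep '[{"xyz":[0,0,0],"rotation":[0,0,0],"gripper":0.3},{"xyz":[0,0,0],"rotation":[0,0,0],"gripper":0.3},{"xyz":[0,0,0],"rotation":[0,0,0],"gripper":0.3}]' 35
python3 -m creep '[{"xyz":[0,0,-30],"rotation":[0,0,0],"gripper":0.3},{"xyz":[0,0,-75],"rotation":[0,0,0],"gripper":0.3},{"xyz":[0,0,-120],"rotation":[0,0,0],"gripper":0.3},{"xyz":[0,0,-130],"rotation":[0,0,0],"gripper":0.3},{"xyz":[0,0,-130],"rotation":[0,0,0],"gripper":0.3}]'
python3 - <<'E'
from h import *
held(62,66,"w17")
goto(616.6,-125.2,170,.09)
E
```

```text
time_s: 22.35
position: [427.7, 151.0, 28.6]
ee_rot: [3.141, -0.0, 0.092]
contact_force: [0.7, 0.4, 1.9]
width: 65.6
time_s: 22.98
position: [427.9, 151.1, 158.7]
ee_rot: [3.142, -0.001, 0.092]
contact_force: [-0.2, 0.9, -1.0]
width: 66.1
n 25703 rim tool z -35.2 centre [ -0.5  -1.1 -33.6] span [72.5 66.7 38.6] bottom below TCP 26.8
at [427.1 150.8 157.7] [3.141e+00 1.000e-03 9.200e-02] t 23.02 w 65.4
xyz [163.4, 292.2, -12.3] rot [0.0, 0.1, 0.1]
```

View pics/w17.png

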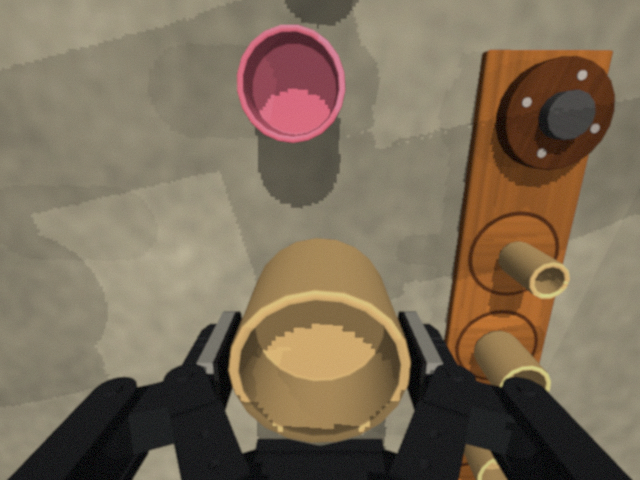

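A is held. Carry it over to the crock-end mark.

```bash
python3 -m creep '[{"xyz":[33,58,-5],"rotation":[0,0,0],"gripper":0.3},{"xyz":[65,116,-8],"rotation":[0,0.1,0],"gripper":0.3},{"xyz":[98,175,-8],"rotation":[0,0.1,0],"gripper":0.3},{"xyz":[131,234,-8],"rotation":[0,0.1,0.1],"gripper":0.3},{"xyz":[163.4,292.5,-8],"rotation":[0,0.1,0.1],"gripper":0.3}]'
python3 -m creep '[{"xyz":[0,0,0],"rotation":[0,0,0],"gripper":0.3},{"xyz":[0,0,0],"rotation":[0,0,0],"gripper":0.3}]'
python3 - <<'E'
from h import *
o,p=held(62,66,"w18");W=campose("wrist",o)
for q in [(608.7,-35,12),(616.6,-124.8,12)]: print(proj(W,q).round(1))
goto(616.6,-125.6,55,.09)
E
```

```text
time_s: 23.65
position: [603.6, -108.5, 163.1]
ee_rot: [-3.141, 0.003, 0.09]
contact_force: [1.4, -0.6, -0.8]
width: 66.0
time_s: 23.9
position: [601.8, -108.2, 160.5]
ee_rot: [-3.139, 0.007, 0.089]
contact_force: [-1.0, -0.5, -0.9]
width: 65.8
n 25533 rim tool z -35.2 centre [ -0.5  -1.2 -33.5] span [72.3 66.3 38.5] bottom below TCP 26.8
[338.6 140.6]
[336.7 250.8]
at [ 601.9 -107.6  161.2] [-3.14   0.006  0.09 ] t 23.95 w 65.6
xyz [13.6, 19.5, 106.1] rot [-0.1, 0.3, 0.0]
```

View pics/w18.png

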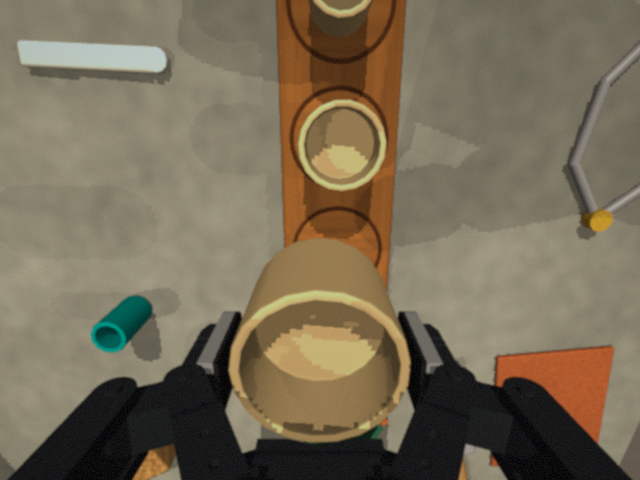

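```bash
python3 -m creep '[{"xyz":[13.6,19.5,0],"rotation":[0,0.3,0],"gripper":0.3},{"xyz":[13.6,19.5,30],"rotation":[0,0.3,0],"gripper":0.3},{"xyz":[13.6,19.5,75],"rotation":[0,0.3,0],"gripper":0.3},{"xyz":[13.6,19.5,106],"rotation":[0,0.3,0],"gripper":0.3},{"xyz":[13.6,19.5,106],"rotation":[0,0.3,0],"gripper":0.3}]'
python3 -m creep '[{"xyz":[0,0,0],"rotation":[0,0,0],"gripper":0.3},{"xyz":[0,0,0],"rotation":[0,0,0],"gripper":0.3}]'
python3 -c "
from h import *
goto(616.6,-125.6,43,.09)"
```

```text
time_s: 24.58
position: [613.2, -123.5, 52.5]
ee_rot: [-3.138, 0.007, 0.092]
contact_force: [-0.5, -1.0, -0.5]
width: 66.2
time_s: 24.82
position: [614.1, -123.1, 54.1]
ee_rot: [-3.138, 0.005, 0.093]
contact_force: [0.2, -0.3, -0.5]
width: 65.3
at [ 614.1 -123.1   54.1] [-3.138  0.005  0.093] t 24.82 w 65.3
xyz [2.4, 2.8, 11.1] rot [-0.2, 0.3, 0.2]
```

```bash
python3 -m creep '[{"xyz":[2.4,2.8,4],"rotation":[-0.2,0.3,0.1],"gripper":0.3},{"xyz":[2.4,2.8,8],"rotation":[-0.2,0.3,0.1],"gripper":0.3},{"xyz":[2.4,2.8,9],"rotation":[-0.2,0.3,0.1],"gripper":0.3},{"xyz":[2.4,2.8,9],"rotation":[-0.2,0.3,0.1],"gripper":0.3}]'
python3 -c "
from h import *
goto(616.6,-125.6,43,.09)
print(ctrl.get_obs()['contact_force'])"
```

```text
time_s: 25.32
position: [616.4, -125.7, 44.9]
ee_rot: [-3.141, 0.0, 0.091]
contact_force: [-0.0, -0.0, 0.1]
width: 66.0
at [ 616.4 -125.7   44.9] [-3.141  0.     0.091] t 25.32 w 66.0
xyz [0.2, -0.1, 1.9] rot [-0.0, 0.0, 0.1]
[-0.01125734 -0.04365135  0.09663156]
```

```bash
python3 -m creep '[{"xyz":[0.2,0,2],"rotation":[0,0,0],"gripper":0.3},{"xyz":[0.2,0,3],"rotation":[0,0,0],"gripper":0.3},{"xyz":[0.2,0,3],"rotation":[0,0,0],"gripper":0.3}]'
python3 -m creep '[{"xyz":[0,0,1],"rotation":[0,0,0],"gripper":0.3},{"xyz":[0,0,1],"rotation":[0,0,0],"gripper":0.3}]'
python3 -m creep '[{"xyz":[0,0,1],"rotation":[0,0,0],"gripper":0.3},{"xyz":[0,0,1],"rotation":[0,0,0],"gripper":0.3}]'
```

```text
time_s: 25.7
position: [616.5, -125.6, 41.7]
ee_rot: [-3.141, 0.0, 0.091]
contact_force: [-0.3, -0.3, -1.1]
width: 66.2
time_s: 25.95
position: [616.5, -125.6, 40.7]
ee_rot: [-3.141, 0.0, 0.091]
contact_force: [1.2, -1.0, -0.8]
width: 65.8
time_s: 26.2
position: [616.6, -125.6, 40.6]
ee_rot: [-3.142, -0.0, 0.091]
contact_force: [-2.0, 1.6, 6.1]
width: 65.6
```

Contact. Release, and rise.

```bash
python3 -m creep '[{"xyz":[0,0,-0.3],"rotation":[0,0,0],"gripper":0.7},{"xyz":[0,0,-0.3],"rotation":[0,0,0],"gripper":1},{"xyz":[0,0,-0.3],"rotation":[0,0,0],"gripper":1},{"xyz":[0,0,-20],"rotation":[0,0,0],"gripper":1},{"xyz":[0,0,-80],"rotation":[0,0,0],"gripper":1}]'
python3 -m creep '[{"xyz":[0,0,-100],"rotation":[0,0,0],"gripper":1},{"xyz":[0,0,-100],"rotation":[0,0,0],"gripper":1},{"xyz":[0,0,-100],"rotation":[0,0,0],"gripper":1}]'
python3 - <<'E'
from h import *
o=ctrl.get_obs();p,d=ctrl.read_camera("wrist");cv2.imwrite("pics/w19.png",p);W=campose("wrist",o);P=pts(W,d)
cup(P,d,616.6,-125,65,80,42);cup(P,d,600.5,55,58,78,32);cup(P,d,608.5,-35,60,78,38)
E
```

```text
time_s: 26.82
position: [613.6, -125.0, 117.8]
ee_rot: [-3.139, 0.007, 0.091]
contact_force: [0.3, -0.7, 0.5]
width: 85.0
time_s: 27.2
position: [616.4, -125.6, 221.5]
ee_rot: [-3.141, 0.001, 0.091]
contact_force: [1.0, -0.3, -0.3]
width: 85.4
cup [ 616.2 -124.7   71. ] [64.9 65.5 12.3] 1480 medz 74.9
cup [600.   37.7  63.8] [32.2 10.5 11.8] 379 medz 66.7
cup [608.3 -35.9  66.8] [54.1 54.3 13.6] 1362 medz 71.1
```

View pics/w19.png

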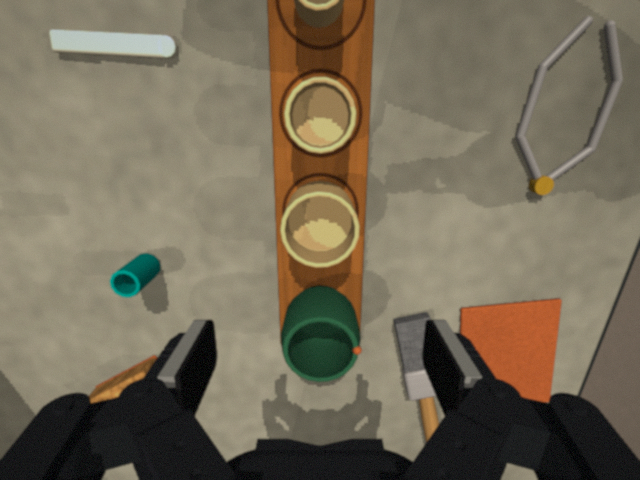

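A is at (616.2,-124.7), against its mark at (616.6,-124.8). Swing clear for a last top view.

```bash
python3 -m creep '[{"xyz":[-40,45,0],"rotation":[0,0,0],"gripper":1},{"xyz":[-80,95,0],"rotation":[0,0,0],"gripper":1},{"xyz":[-120,150,0],"rotation":[0,0,0],"gripper":1},{"xyz":[-160,205,0],"rotation":[0,0,0],"gripper":1},{"xyz":[-180,250,0],"rotation":[0,0,0],"gripper":1}]'
python3 -m creep '[{"xyz":[-30,60,0],"rotation":[0,0,0],"gripper":1},{"xyz":[-60,120,0],"rotation":[0,0,0],"gripper":1},{"xyz":[-60,120,0],"rotation":[0,0,0],"gripper":1},{"xyz":[-60,120,0],"rotation":[0,0,0],"gripper":1}]'
python3 - <<'E'
from h import *
p,d=ctrl.read_camera("top");cv2.imwrite("pics/t3.png",p);P=pts(campose("top"),d)
cup(P,d,616.6,-125,65,80,42);cup(P,d,608.5,-35,60,78,38);cup(P,d,600.5,55,58,78,32);cup(P,d,592.4,144.7,58,75,25)
cup(P,d,623,-232,75,100,45)
p,d=ctrl.read_camera("scene");cv2.imwrite("pics/s3.png",p);P=pts(campose("scene"),d);print("scene, minus offset (1.6,-3.1)")
cup(P,d,618.6,-128,65,80,42);cup(P,d,610.5,-38,60,78,38);cup(P,d,602.5,52,58,78,32);cup(P,d,594,141.5,58,75,25)
E
```

```text
time_s: 27.88
position: [456.4, -391.3, 217.6]
ee_rot: [-3.138, 0.006, 0.091]
contact_force: [0.6, -0.7, 0.2]
width: 85.3
time_s: 28.38
position: [406.7, -515.9, 215.6]
ee_rot: [-3.135, 0.008, 0.09]
contact_force: [0.2, 0.2, -1.0]
width: 85.8
cup [ 614.4 -126.4   72. ] [64.4 64.5 14.1] 323 medz 74.2
cup [606.7 -37.   67.4] [53.9 53.3 15.8] 266 medz 70.0
cup [597.2  52.5  64.8] [38.8 40.8 13. ] 175 medz 66.5
cup [591.1 142.9  63.1] [28.  27.4 11.8] 118 medz 63.9
cup [ 624.6 -232.1   83.4] [72.7 72.  17.5] 518 medz 86.6
scene, minus offset (1.6,-3.1)
cup [ 619.1 -130.9   70.6] [65.6 65.5 12.3] 507 medz 72.1
cup [611.  -41.7  66.5] [54.9 56.7 13.4] 396 medz 67.6
cup [601.6  48.6  63. ] [40.3 42.7 10.4] 231 medz 63.9
cup [595.1 138.6  61.8] [28.9 30.6  7.6] 121 medz 62.0
```

View pics/t3.png

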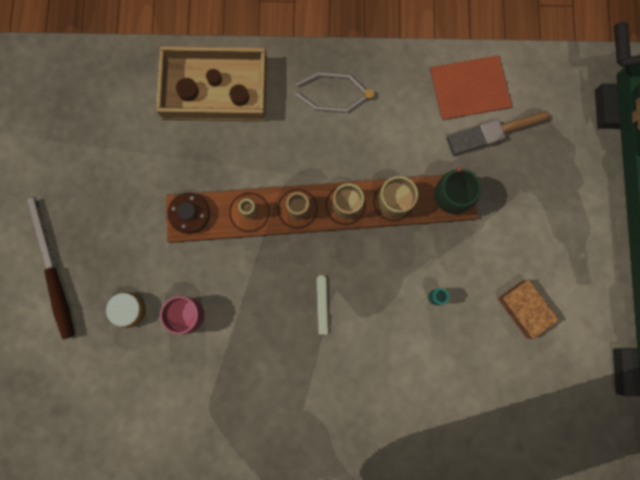

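View pics/s3.png

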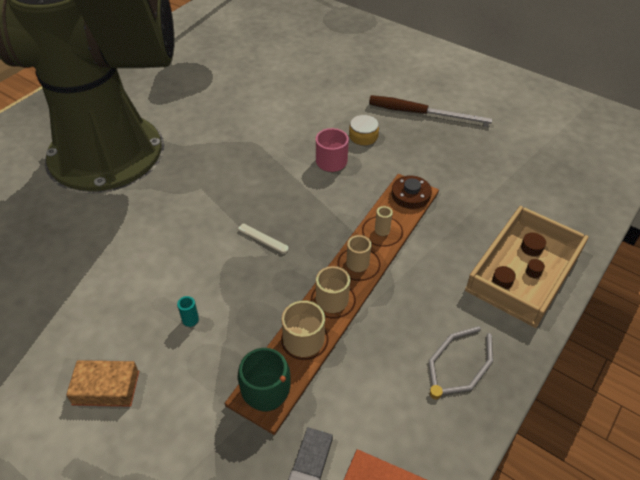

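The depth-based rim centres disagree by 2–3 mm between cameras. That looks like height-dependent calibration bias, so I compare the bases with their rings directly in the images.

Run:
```python
from h import *
im=cv2.imread("pics/s3.png");S=campose("scene")
big=cv2.resize(im[190:370,260:440],None,fx=3.3,fy=3.3,interpolation=cv2.INTER_CUBIC)
# scene-measured mark centres (scene frame), expected base outline if perfectly centred
for (x,y),D,H in zip([(593.8,141.4),(602.4,51.7),(610.2,-38.1),(618.3,-127.8)],[29,41,55,66],[52,54,58,62]):
    for z,r,c in [(12,38,(255,0,0)),(12,D/2,(0,255,0)),(12+H,D/2,(0,0,255))]:
        t=np.linspace(0,2*np.pi,60);q=np.array([(proj(S,(x+r*np.cos(a),y+r*np.sin(a),z))+.5-[260,190])*3.3 for a in t])
        cv2.polylines(big,[q.astype(int)],True,c,1,cv2.LINE_AA)
cv2.imwrite("pics/s4.png",big)
```

```text
(no output)
```

View pics/s4.png

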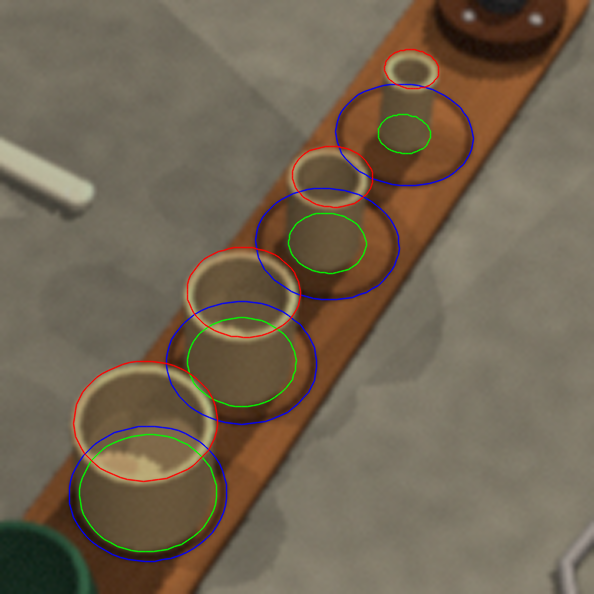

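In the scene crop, the outlines expected for perfectly centred feet lie on the real rims and bases to within about 1–1.5 mm. The largest deviation is C, about 1.5 mm left. Crock and faceplate are unmoved in both views. Hand in.

```bash
python3 -c "
from rig import ctrl
print(ctrl.get_obs()['time_s']);print(ctrl.finish_job())"
```

```text
28.475
the job is handed in; nothing more can be done
None
```

I pulled both pairs apart and stood all four feet upright on their own marks. In order from the crock to the faceplate they are A (largest), B, C and D (smallest). The job was handed in at 28.5 s; the highest force in the readouts was about 13 N, on setting D down.

**Centring:** the wrist camera put A, B and D within about 0.6 mm of their ring centres and C about 1.5 mm off. Outlines drawn on the final scene picture agreed to about 1–1.5 mm.

**Disagreement:** rim positions taken from the top and scene depth images sat 2–4 mm off for all four feet. I put this down to calibration bias that grows with height, because the top camera had shown a similar shift on B before it was moved.

The crock, the faceplate and the look-alikes are where they started in the last top and scene pictures, and the arm was clear of everything.

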